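# Find the guide roller with the worn bearing and mark it

## Robot

A 6-joint arm with a two-finger parallel gripper is mounted at the origin on the work surface. World frame = base frame: x ahead of the robot, y to its left, z up, the work surface at z = 0. Lengths are in m, angles in degrees, forces in N, time in s.
With the tool pointing down it reaches from about 0.25 to 0.725 m from the base axis. Payload 9.7 kg.
Tool frame: the origin (TCP) lies at the centre of the arm's flange, where the gripper is bolted on; the fingertips stand 173 mm ahead of it and the grasp point (between the pads) lies 155 mm ahead of it; z points along the fingers, y is the line along which they close (so a half turn about z gives the same grasp; the last joint's range is limited). The gripper opens to 85 mm and grips with 20 to 120 N. Pads are 22 mm wide; open, the fingers measure 114 mm over their backs; the gripper's body (76 mm by 85 mm) begins 54 mm behind the grasp point. The pads swing forward as they close: fully open they stand 13 mm farther back than shut.
Start: joints at [75.459, 4.979, 10.078, 95.1, 0, 90], TCP at [0.138, 0.532, 0.405] pointing down, gripper open.
Joint ranges: [-179.16, 179.16], [-48.56, 103.87], [-65.8, 70.77], [-126.05, 130.52], [-82.76, 87.17], [-180, 180]. Speed limits (degrees/s): [127.2, 127.2, 147.25, 180, 180, 180].

## Interface

Orientations are given as [roll, pitch, yaw] about the fixed x, y, z axes, in that order (R = Rz(yaw) Ry(pitch) Rx(roll)).
In Python, from workcell import monitor, camera, get_calibration, bot gives the robot as it stands.
- The arm moves only by the tool carry_out, never from a script. Its argument "targets" is text: rows parted by semicolons, each of 7 numbers parted by spaces: the shift along the tool's x, y, z in units of 0.04 m (1.0 is 0.04 m), then the turn, a rotation vector about the tool's x, y, z in units of 0.1 rad (1.0 is 0.1 rad), then the opening, from -1 (shut) to 1 (fully open), so that 0 is half open. A call has exactly 8 rows; each row shifts and turns the commanded pose from where the row before left it, along the tool's axes as they then stand; what a row does not reach is not made up. A row lasts 1/12 s, in which the tool goes at most 41.7 mm and 7.16 degrees, less where a joint would pass 70% of its speed; a pose out of reach is approached as far as the arm can. A call with a number of a shift or a turn outside -1 to 1 is refused whole. A call with a gripper value outside its range is refused whole. The fingers move at their own pace and stop on an object; "newtons" is the grip in N (left out, the last holds). Time passes only in rows, so rows that do not move let the fingers close, or fill a call up. It gives the time, the measured TCP pose, the force, the opening and the grip force at its end, in the units of the state.
- monitor.get_obs(): the state, without advancing time (a new reading comes with each control period).
- camera(name): name is "scene" or "top"; returns the picture (384x512x3 uint8, red, green, blue); there is no depth.
- get_calibration(name): a dict with "fx", "fy", "cx", "cy" (pixels), "view" (4x4, takes a point from world to camera coordinates). Camera axes: x right, y down, z forward; pixel columns grow to the right and rows downward; lengths in m; the calibration is good to about 2 mm. A picture is of the moment at which its call begins. get_calibration takes no time and is no camera call.
- bot.job_done(): hands the job in; it is judged then, once.
The state is a dict: "time": time; "q": joint angles; "qd": joint speeds; "joint_efforts": joint torques, N m; "ee_pos": TCP position; "tcp_rot": TCP orientation; "wrist_force": force on the tool from outside, world axes, zero at the start; "torque": the same for the moment, N m; "opening": finger opening in m; "grasp_force": force on a finger pad.
Only numpy, scipy, OpenCV 4.12 (cv2) and the standard library are available. Lean on these libraries where they do the work, as an engineer would, in place of code of your own. Each camera call takes 0.05 s, during which the arm holds its last target. There are 200 camera calls.

## Task

One of the three blue jar-guide rollers has a worn bearing: find it by rocking them gently side to side on their stands, first fully to the left (as the robot sees it) and then fully to the right, leaning on them with about 5 to 10 newtons for half a second each way and never with more than 18; sound ones feel firm, the worn one gives until it meets a stop on either side. Leave the worn roller leaning over to its right and thread the red marker ring over its spindle so that it lies flat on the drum. Let go, and leave the jars, caps and wrench where they are.

Things in the scene. Friction and masses are not known exactly. Their poses are not given: they have to be found in the camera images.
- stand_a: One of three like roller stands bolted to the table: aluminium foot plate 90 x 70 x 12 mm with a black round bearing block (54 mm diameter, up to z = 30 mm). Origin: centre of the underside. Its y axis is the side-to-side direction of rocking, +y its left (seen from the robot). The roller tilts about the stand's x axis, 30 mm above the origin. All three look alike.
- roller_a: Blue roller on stand_a; origin on its tilt axis, z up its spindle. Drum 46 mm diameter, 60 to 140 mm above the table; it does not spin. Sound: yields only elastically, about 5.5 N per mm where pushed 90 mm above the tilt axis. Worn: gives freely (under 1 N, stays where left) over 0.18 rad in all (23 mm at the crown) to an equally springy stop at either end.
- crown_a (a point): Centre of the top end of the bare steel spindle (12 mm diameter, 20 mm tall) above the drum of roller_a, z up along the spindle; 160 mm above the table when upright. Each axle is clamped with its own small lean, so no roller stands quite upright (up to 0.03 rad), the stops differ from start to start, and sound and worn look alike at rest.
- stand_b: One of three like roller stands bolted to the table: aluminium foot plate 90 x 70 x 12 mm with a black round bearing block (54 mm diameter, up to z = 30 mm). Origin: centre of the underside. Its y axis is the side-to-side direction of rocking, +y its left (seen from the robot). The roller tilts about the stand's x axis, 30 mm above the origin. All three look alike.
- roller_b: Blue roller on stand_b; origin on its tilt axis, z up its spindle. Drum 46 mm diameter, 60 to 140 mm above the table; it does not spin. Sound: yields only elastically, about 5.5 N per mm where pushed 90 mm above the tilt axis. Worn: gives freely (under 1 N, stays where left) over 0.18 rad in all (23 mm at the crown) to an equally springy stop at either end.
- crown_b (a point): Centre of the top end of the bare steel spindle (12 mm diameter, 20 mm tall) above the drum of roller_b, z up along the spindle; 160 mm above the table when upright. Each axle is clamped with its own small lean, so no roller stands quite upright (up to 0.03 rad), the stops differ from start to start, and sound and worn look alike at rest.
- stand_c: One of three like roller stands bolted to the table: aluminium foot plate 90 x 70 x 12 mm with a black round bearing block (54 mm diameter, up to z = 30 mm). Origin: centre of the underside. Its y axis is the side-to-side direction of rocking, +y its left (seen from the robot). The roller tilts about the stand's x axis, 30 mm above the origin. All three look alike.
- roller_c: Blue roller on stand_c; origin on its tilt axis, z up its spindle. Drum 46 mm diameter, 60 to 140 mm above the table; it does not spin. Sound: yields only elastically, about 5.5 N per mm where pushed 90 mm above the tilt axis. Worn: gives freely (under 1 N, stays where left) over 0.18 rad in all (23 mm at the crown) to an equally springy stop at either end.
- crown_c (a point): Centre of the top end of the bare steel spindle (12 mm diameter, 20 mm tall) above the drum of roller_c, z up along the spindle; 160 mm above the table when upright. Each axle is clamped with its own small lean, so no roller stands quite upright (up to 0.03 rad), the stops differ from start to start, and sound and worn look alike at rest.
- marker: The red plastic marker ring; origin at the centre of its underside, z its axis. See marker_mid.
- marker_mid (a point): Centre of the red plastic marker ring (half-way up): outside diameter 40 mm, hole 24 mm, height 14 mm, 30 g, lying flat on the table. z is its axis. Threaded over a spindle it rests flat on the drum's upper face, its centre 13 mm below the crown point.
- jar0_mid (a point): Bystander: capped glass jar, 64 mm diameter, 95 mm tall; its centre, half-way up.
- jar1_mid (a point): Bystander: capped glass jar, 64 mm diameter, 95 mm tall; its centre, half-way up.
- jar2_mid (a point): Bystander: capped glass jar, 64 mm diameter, 95 mm tall; its centre, half-way up.
- cap0_center (a point): Bystander: loose white jar cap, 52 mm diameter, 18 mm tall; its centre.
- cap1_center (a point): Bystander: loose white jar cap, 52 mm diameter, 18 mm tall; its centre.
- cap2_center (a point): Bystander: loose white jar cap, 52 mm diameter, 18 mm tall; its centre.
- wrench_mid (a point): Bystander: steel wrench, 170 mm long, lying on the table; a point near its middle.
Mind the look-alikes: they are no part of the job. Of the things that look like the marker, take the one that is nearest to the robot's base at the start.

How it is judged (in metres and radians):
On the way, in this order (a step that is already met when the one before it is completed fails the run):
1. the worn roller is rocked to its left and pressed against that stop (((contact force between anything else and roller_a above 2.5 N and y of crown_a in the frame of stand_a above 0.0085 m) or (contact force between anything else and roller_b above 2.5 N and y of crown_b in the frame of stand_b above 0.0085 m) or (contact force between anything else and roller_c above 2.5 N and y of crown_c in the frame of stand_c above 0.0085 m))), for 0.2 s.
2. the worn roller is then rocked to its right and pressed against that stop (((contact force between anything else and roller_a above 2.5 N and y of crown_a in the frame of stand_a below -0.0085 m) or (contact force between anything else and roller_b above 2.5 N and y of crown_b in the frame of stand_b below -0.0085 m) or (contact force between anything else and roller_c above 2.5 N and y of crown_c in the frame of stand_c below -0.0085 m))), for 0.2 s.
At the end, for the whole second after the job is handed in: The red ring lies flat on the worn roller's drum, round its spindle (centre 10 to 17 mm below the spindle's top, at most 19 mm from it, square to it within 0.15 rad), at rest and released; that roller still leans to its right (spindle top 6 mm or more right of the stand's middle) (((z of marker_mid in the frame of crown_a between -0.017 and -0.01 m and distance between marker_mid and crown_a below 0.019 m and angle between the z axis of marker_mid and the z axis of crown_a, either way round below 0.15 rad and y of crown_a in the frame of stand_a below -0.006 m) or (z of marker_mid in the frame of crown_b between -0.017 and -0.01 m and distance between marker_mid and crown_b below 0.019 m and angle between the z axis of marker_mid and the z axis of crown_b, either way round below 0.15 rad and y of crown_b in the frame of stand_b below -0.006 m) or (z of marker_mid in the frame of crown_c between -0.017 and -0.01 m and distance between marker_mid and crown_c below 0.019 m and angle between the z axis of marker_mid and the z axis of crown_c, either way round below 0.15 rad and y of crown_c in the frame of stand_c below -0.006 m)) and linear speed of marker below 0.02 m/s); the robot touches nothing.
It fails at once if a roller is pushed with more than 18 N (contact force between anything else and roller_a above 18 N or contact force between anything else and roller_b above 18 N or contact force between anything else and roller_c above 18 N).
It fails at once if a jar, a cap or the wrench is moved by more than 20 mm (distance of any of jar0_mid, jar1_mid, jar2_mid, cap0_center, cap1_center, cap2_center, wrench_mid from where it was at the start of the episode above 0.02 m).
It also fails if it takes over 72 s, if anything falls off the work surface, if the arm or the gripper's body presses on something with over 40 N, if the wrist force passes 120 N, or if a joint passes its speed limit or range.

## Working session

There is one attempt and no reset: what is moved stays moved. The work goes in short steps, Python scripts to look and compute and a tool call to move; the robot and the scene stay as the last step left them, time stands still between calls to the robot, and variables do not carry over. Pictures are saved under pics/ and viewed, at most 10 in all, crops included, and the job is handed in when it is done.

Besides the shell and the picture viewer there is one more tool, called after "Call:" by a JSON object that holds its "fn" and its "kwargs". carry_out: Moves the arm, as the interface text tells. Shifts and turns lie within -1 to 1; 1 stands for 0.04 m of shift or 0.1 rad of turn. Its arguments: {"type":"object","properties":{"targets":{"type":"string"},"newtons":{"type":"number"}},"required":["targets"]}

```bash
ls; mkdir -p pics; python3 - <<'E'
from workcell import monitor, camera, get_calibration
import cv2,numpy as np
o=monitor.get_obs();print(o)
for n in("scene","top"):
    im=camera(n);cv2.imwrite(f"pics/{n}0.png",im[...,::-1]);c=get_calibration(n);print(n,c)
E
```

```text
pics
{'time': 0.0, 'q': array([7.54569881e+01, 5.01123728e+00, 1.00337343e+01, 9.50998395e+01,
       8.51776297e-04, 9.00024811e+01]), 'qd': array([ 0.01154696,  0.06450623, -0.07319347, -0.07382369, -0.05867057,
        0.03860192]), 'joint_efforts': array([-1.31409361e-03, -5.20396936e+01,  4.64792204e+01,  1.65280985e-02,
       -9.87066232e-05, -6.78686419e-06]), 'ee_pos': array([0.13810668, 0.53237649, 0.40397515]), 'tcp_rot': array([-1.79922657e+02, -8.48426300e-04,  1.65454506e+02]), 'wrist_force': array([ 0.14914079,  0.23619383, -0.62579149]), 'torque': array([-0.02009922, -0.01820984, -0.01308354]), 'grasp_force': 0.0, 'opening': 0.08533672797166052}
scene {'fx': 457.8609501589742, 'fy': 457.8609501589742, 'cx': 262.006781068723, 'cy': 189.87326589545455, 'view': array([[-0.63453794,  0.77265495,  0.01912901,  0.33200593],
       [ 0.52743702,  0.45098015, -0.72001881, -0.22950029],
       [-0.5649529 , -0.44678991, -0.69369085,  1.71343434],
       [ 0.        ,  0.        ,  0.        ,  1.        ]])}
top {'fx': 353.1791965572428, 'fy': 353.1791965572428, 'cx': 258.81918137589435, 'cy': 190.03098655516038, 'view': array([[-1.81076745e-02, -9.99797849e-01,  8.73917205e-03,
        -2.74013212e-04],
       [-9.95765633e-01,  1.72453722e-02, -9.02961887e-02,
         5.37696427e-01],
       [ 9.01272249e-02, -1.03372212e-02, -9.95876611e-01,
         1.08660915e+00],
       [ 0.00000000e+00,  0.00000000e+00,  0.00000000e+00,
         1.00000000e+00]])}
```

View pics/scene0.png

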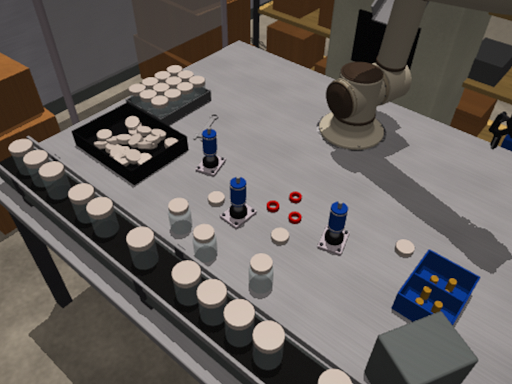

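View pics/top0.png

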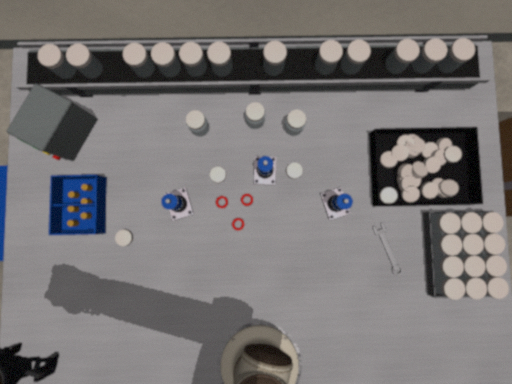

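Rings: three red rings at top pixels (222,202), (247,199), (238,224). The base is at about (259,375), so (238,224) is the nearest. The rollers are at (168,202), (265,165) and (343,203). I'll confirm this with an enlarged crop and measurements.

```bash
cat > h.py <<'E'
import cv2,numpy as np
from workcell import monitor,camera,get_calibration
np.set_printoptions(precision=4,suppress=True)
def ray(n,u,v):
    c=get_calibration(n);V=np.array(c['view']);R,t=V[:3,:3],V[:3,3]
    d=R.T@np.array([(u-c['cx'])/c['fx'],(v-c['cy'])/c['fy'],1.]);return -R.T@t,d/np.linalg.norm(d)
def plane(n,p,z):
    o,d=ray(n,*p);return o+d*(z-o[2])/d[2]
def tri(p,q):
    a,d=ray('scene',*p);b,e=ray('top',*q)
    s=np.linalg.lstsq(np.c_[d,-e],b-a,rcond=None)[0];x,y=a+s[0]*d,b+s[1]*e
    return (x+y)/2,np.linalg.norm(x-y)
def proj(n,P):
    c=get_calibration(n);q=np.array(c['view'])[:3]@np.r_[P,1];return q[0]/q[2]*c['fx']+c['cx'],q[1]/q[2]*c['fy']+c['cy']
def blobs(m,lo=20):
    k,l,s,c=cv2.connectedComponentsWithStats(m.astype(np.uint8));return [(c[i].round(2),s[i]) for i in range(1,k) if s[i][4]>=lo]
def red(im):
    i=im.astype(int);return (i[...,0]>90)&(i[...,1]<70)&(i[...,2]<70)
def blue(im):
    i=im.astype(int);return (i[...,2]>80)&(i[...,0]<70)&(i[...,2]>i[...,1]+40)
def crop(n,im,P,w,h,f):
    return cv2.resize(im[P[1]-h//2:P[1]+h//2,P[0]-w//2:P[0]+w//2,::-1],None,fx=f,fy=f,interpolation=cv2.INTER_CUBIC)
E
python3 - <<'E'
from h import *
I={n:cv2.imread(f'pics/{n}0.png')[...,::-1] for n in('scene','top')}
for n in I:
    for c,s in blobs(red(I[n]),8):
        p=plane(n,c,.007);print(n,'red',c,s,p[:2],np.hypot(*p[:2]))
    for c,s in blobs(blue(I[n])):print(n,'blue',c,s)
t=[crop('top',I['top'],p,50,50,5) for p in((174,204),(265,170),(337,203))]
s=[crop('scene',I['scene'],p,50,70,5) for p in((335,225),(240,200),(210,150))]
r=crop('top',I['top'],(236,210),150,50,5)
cv2.imwrite('pics/m.png',np.vstack([np.hstack(t),np.hstack(s)]))
cv2.imwrite('pics/r.png',r)
E
```

```text
scene red [231.     1.56] [227   0   9   4   9] [-0.5714 -1.1211] 1.2582900727531565
scene red [290.78  29.57] [269  21  44  18 325] [-0.5109 -0.6629] 0.8368985265195735
scene red [177.38  58.18] [165  52  24  14  60] [ 0.0646 -0.8698] 0.8721513825368374
scene red [322.56  62.11] [317  57  10  10  57] [-0.3403 -0.3567] 0.49297937880567155
scene red [477.19  96.76] [462  89  33  17 192] [-0.5212  0.2835] 0.5932555581993901
scene red [471.5  107.31] [457  98  32  19 271] [-0.4295  0.2949] 0.5209730647770443
scene red [ 34. 117.] [ 30 115   9   5  13] [ 0.7285 -0.9375] 1.187266759867233
scene red [  5.11 131.83] [  0 129  11   7  18] [ 0.8454 -0.9317] 1.2581320340390847
scene red [294.98 196.13] [289 192  13   9  60] [0.4317 0.0587] 0.4356953705077311
scene red [272.45 205.  ] [267 201  12   9  64] [0.5081 0.029 ] 0.508941576970332
scene red [294.41 216.41] [289 212  12  10  68] [0.5027 0.109 ] 0.5143641247433304
scene blue [208.79 133.6 ] [202 129  14   9  78]
scene blue [237.62 182.86] [230 178  16  10 111]
scene blue [338.86 208.21] [331 202  17  12 128]
scene blue [437.61 289.93] [ 398  250   82   75 1069]
top red [ 56.1  156.62] [ 53 155   7   5  21] [0.658  0.6379] 0.9164646627079924
top red [246.21 199.13] [241 194  12  12  47] [0.5108 0.0307] 0.511687356786523
top red [221.19 201.83] [216 196  12  12  48] [0.5036 0.1104] 0.5155218753781351
top red [237.92 223.76] [232 218  12  12  49] [0.4331 0.0581] 0.43700509867333265
top blue [264.68 164.13] [258 157  15  15 162]
top blue [  2.24 206.11] [  0 166   7  95 488]
top blue [ 76.8  204.87] [  49  175   49   60 1691]
top blue [169.64 201.23] [162 194  16  15 159]
top blue [343.46 201.2 ] [337 194  15  15 153]
```

View pics/m.png

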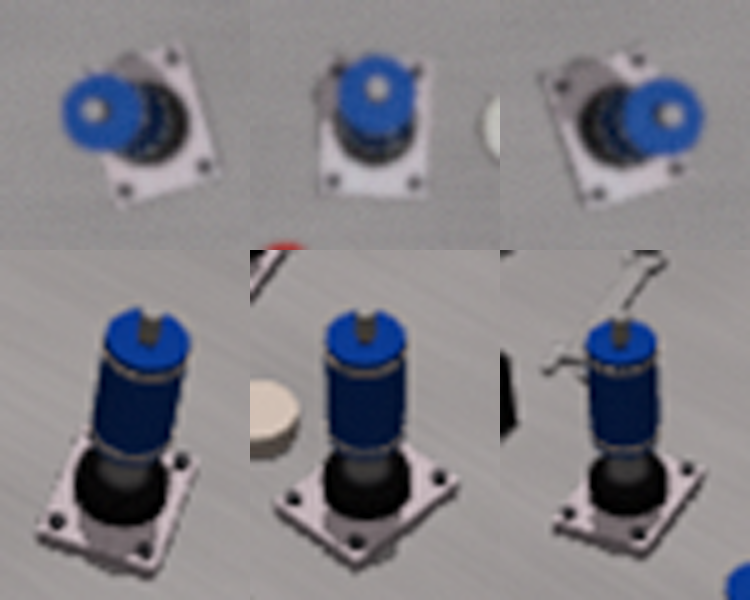

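View pics/r.png

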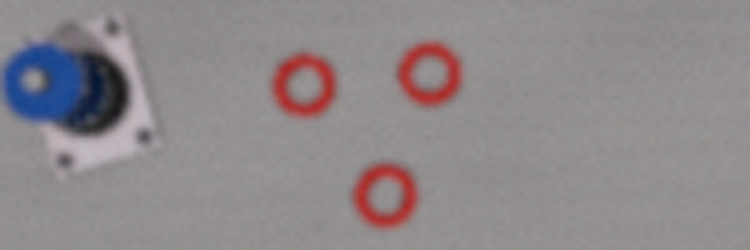

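Top crop: the nearest ring is at (238,224), about 0.436 m from the base; the other two are 0.51 m or more away, so this is the marker. The foot-plate bolts are visible and give the stand poses.

```bash
python3 - <<'E'
from h import *
T={'L':((149,179),[(172,57),(125,190)],[(205,167),(172,57)]),'M':((240,145),[(87,69),(165,182)],[(165,182),(167,70)]),'R':((312,178),[(62,87),(176,168)],[(176,168),(138,60)])}
S={'L':((310,190),(119.5,240)),'M':((215,165),(116.5,237.5)),'R':((185,115),(127.5,239.5))}
f=lambda o,c:np.array(o)+(np.array(c)+.5)/5-.5
for k,(o,d,x) in T.items():
    c=plane('top',f(o,np.mean(d,0)),.012);a=plane('top',f(o,x[0]),.012);b=plane('top',f(o,x[1]),.012)
    c2=plane('scene',f(*S[k]),.012)
    print(k,c[:2],c2[:2],'yaw',np.degrees(np.arctan2(*(b-a)[1::-1])),np.linalg.norm(b-a))
for p in((195,120),(255,112),(297,120)):print('jar',plane('top',p,.095)[:2])
for p in((218,175),(294,170),(123,237)):print('cap',plane('top',p,.018)[:2])
print('ring',tri((294.98,196.13),(237.92,223.76)))
E
```

```text
L [0.501  0.2455] [0.5004 0.2462] yaw 16.58491783594621 0.0731628678245298
M [ 0.6037 -0.0302] [ 0.6029 -0.0288] yaw -2.2563186763296366 0.07233040684921291
R [ 0.4928 -0.2524] [ 0.4922 -0.2517] yaw 17.25550257676642 0.07240757928227141
jar [0.745  0.1782]
jar [ 0.7668 -0.0019]
jar [ 0.7402 -0.1275]
cap [0.5883 0.1188]
cap [ 0.6002 -0.123 ]
cap [0.3986 0.4159]
ring (array([0.4327, 0.0586, 0.0077]), np.float64(0.0013203504200865015))
```

Call:
{"fn": "carry_out", "kwargs": {"targets": "0 0 0 0 0 1 0.53;0 0 0 0 0 1 0.53;0 0 0 0 0 1 0.53;0 0 0 0 0 1 0.53;0 0 0 0 0 1 0.53;0 0 0 0 0 1 0.53;0 0 0 0 0 1 0.53;0 0 0 0 0 1 0.53", "newtons": 40}}

```text
time: 0.77
ee_pos: [0.1381, 0.5324, 0.4043]
tcp_rot: [-180.0, 0.0, 119.3]
wrist_force: [-0.3, -0.2, -0.1]
opening: 0.0652
grasp_force: 0.0
```

Call:
{"fn": "carry_out", "kwargs": {"targets": "0 0 0 0 0 1 0.53;0 0 0 0 0 1 0.53;0 0 0 0 0 1 0.53;0 0 0 0 0 1 0.53;0 0 0 0 0 1 0.53;0 0 0 0 0 1 0.53;0 0 0 0 0 1 0.53;0 0 0 0 0 1 0.53"}}

```text
time: 1.43
ee_pos: [0.1461, 0.5302, 0.4043]
tcp_rot: [-179.6, 0.0, 74.5]
wrist_force: [-0.1, -0.1, -0.8]
opening: 0.0655
grasp_force: 0.0
```

Call:
{"fn": "carry_out", "kwargs": {"targets": "0 0 0 0 0 1 0.53;0 0 0 0 0 1 0.53;0 0 0 0 0 1 0.53;0 0 0 0 0 1 0.53;0 0 0 0 0 1 0.53;0 0 0 0 0 1 0.53;0 0 0 0 0 1 0.53;0 0 0 0 0 1 0.53"}}

```text
time: 2.1
ee_pos: [0.3546, 0.4112, 0.4021]
tcp_rot: [-171.0, 3.6, 47.5]
wrist_force: [0.2, 0.7, 0.1]
opening: 0.0654
grasp_force: 0.0
```

```bash
cat > p.py <<'E'
import sys,numpy as np
from scipy.spatial.transform import Rotation as R
from workcell import monitor
np.set_printoptions(precision=3,suppress=True)
o=monitor.get_obs();print('t',o['time'],'q',o['q'],'pos',o['ee_pos'],'rot',o['tcp_rot'],'F',o['wrist_force'])
if len(sys.argv)>1: # target x y z roll pitch yaw
    a=list(map(float,sys.argv[1:]));C=R.from_euler('xyz',o['tcp_rot'],degrees=True);T=R.from_euler('xyz',a[3:],degrees=True)
    d=np.array(a[:3])-o['ee_pos'];print('shift units now',C.inv().apply(d)/.04,'after turn',T.inv().apply(d)/.04,'turn units',(C.inv()*T).as_rotvec()/.1)
E
python3 p.py 0.5007 0.2458 0.405 180 0 17
```

```text
t 2.1 q [ 47.394   6.095  10.782  98.295   8.98  179.942] pos [0.355 0.411 0.402] rot [-171.016    3.599   47.452] F [0.218 0.712 0.142]
shift units now [-0.58   5.415 -0.893] after turn [ 2.285  5.023 -0.073] turn units [-1.363  1.028  5.253]
```

The last joint ran into its range because yaw = q1 + 180 − q6. I'll turn back and use yaw = stand yaw + 180 instead.

Call:
{"fn": "carry_out", "kwargs": {"targets": "0 0 0 0 0 -1 0.53;0 0 0 0 0 -1 0.53;0 0 0 0 0 -1 0.53;0 0 0 0 0 -1 0.53;0 0 0 0 0 -1 0.53;0 0 0 0 0 -1 0.53;0 0 0 0 0 -1 0.53;0 0 0 0 0 -1 0.53"}}

```text
time: 2.77
ee_pos: [0.3535, 0.4121, 0.4021]
tcp_rot: [-171.2, -3.9, 93.2]
wrist_force: [0.1, -0.3, 0.9]
opening: 0.0655
grasp_force: 0.0
```

```bash
python3 p.py 0.5007 0.2458 0.405 180 0 197
```

```text
t 2.7667 q [ 47.555   6.076  10.772  98.278   8.929 133.823] pos [0.353 0.412 0.402] rot [-171.216   -3.928   93.151] F [ 0.07  -0.294  0.866]
shift units now [-4.339  3.35  -0.892] after turn [-2.304 -5.053 -0.072] turn units [ -0.467  -1.872 -18.025]
```

Call:
{"fn": "carry_out", "kwargs": {"targets": "0 0 0 -0.02 -0.09 -0.9 0.53;0 0 0 -0.02 -0.09 -0.9 0.53;0 0 0 -0.02 -0.09 -0.9 0.53;0 0 0 -0.02 -0.09 -0.9 0.53;0 0 0 -0.02 -0.09 -0.9 0.53;0 0 0 -0.02 -0.09 -0.9 0.53;0 0 0 -0.02 -0.09 -0.9 0.53;0 0 0 -0.02 -0.09 -0.9 0.53"}}

```text
time: 3.43
ee_pos: [0.3534, 0.4122, 0.4021]
tcp_rot: [-175.4, -4.6, 134.7]
wrist_force: [0.6, -0.4, 0.2]
opening: 0.0653
grasp_force: 0.0
```

Call:
{"fn": "carry_out", "kwargs": {"targets": "0 0 0 -0.02 -0.09 -0.9 0.53;0 0 0 -0.02 -0.09 -0.9 0.53;0 0 0 -0.02 -0.09 -0.9 0.53;0 0 0 -0.02 -0.09 -0.9 0.53;0 0 0 -0.02 -0.09 -0.9 0.53;0 0 0 -0.02 -0.09 -0.9 0.53;0 0 0 -0.02 -0.09 -0.9 0.53;0 0 0 -0.02 -0.09 -0.9 0.53"}}

```text
time: 4.1
ee_pos: [0.3534, 0.4122, 0.4021]
tcp_rot: [-179.0, -2.4, 176.2]
wrist_force: [-0.1, -0.1, 0.9]
opening: 0.0653
grasp_force: 0.0
```

Call:
{"fn": "carry_out", "kwargs": {"targets": "0 0 0 -0.02 -0.09 -0.9 0.53;0 0 0 -0.02 -0.09 -0.9 0.53;0 0 0 -0.02 -0.09 -0.9 0.53;0 0 0 -0.02 -0.09 -0.9 0.53;-0.4 -0.9 0 0 0 0 0.53;-0.4 -0.9 0 0 0 0 0.53;-0.4 -0.9 0 0 0 0 0.53;-0.4 -0.9 0 0 0 0 0.53"}}

```text
time: 4.77
ee_pos: [0.4565, 0.2911, 0.4015]
tcp_rot: [180.0, -0.5, -163.4]
wrist_force: [0.6, 1.9, -0.9]
opening: 0.0653
grasp_force: 0.0
```

```bash
python3 p.py 0.5007 0.2458 0.272 180 0 197
```

```text
t 4.7667 q [32.49   4.021  8.708 95.171  0.177 15.855] pos [0.456 0.291 0.402] rot [ 179.962   -0.514 -163.365] F [ 0.556  1.883 -0.887]
shift units now [-0.764 -1.404  3.231] after turn [-0.726 -1.407  3.239] turn units [ 0.007 -0.09  -0.064]
```

Call:
{"fn": "carry_out", "kwargs": {"targets": "-0.24 -0.47 0 0 -0.03 -0.02 0.53;-0.24 -0.47 0 0 -0.03 -0.02 0.53;-0.24 -0.47 0 0 -0.03 -0.02 0.53;0 0 0.3 0 0 0 0.53;0 0 0.4 0 0 0 0.53;0 0 0.4 0 0 0 0.53;0 0 0.4 0 0 0 0.53;0 0 0 0 0 0 0.53"}}

```text
time: 5.43
ee_pos: [0.4993, 0.2464, 0.338]
tcp_rot: [-180.0, -0.3, -163.1]
wrist_force: [-0.0, 0.7, -0.3]
opening: 0.0655
grasp_force: 0.0
```

```bash
python3 p.py 0.5007 0.2458 0.272 180 0 197; python3 - <<'E'
from h import *
I=camera('top');J=camera('scene');print(blobs(blue(I)),blobs(blue(J)))
P=np.hstack([crop('t',I,(172,200),60,60,6),crop('s',J,(337,215),60,60,6)]);cv2.imwrite('pics/c1.png',P)
E
```

```text
t 5.4333 q [26.258  5.2    2.936 87.995  0.042  9.348] pos [0.499 0.246 0.338] rot [-179.999   -0.263 -163.09 ] F [-0.033  0.699 -0.349]
shift units now [-0.038 -0.024  1.651] after turn [-0.03  -0.024  1.651] turn units [-0.    -0.046 -0.016]
[(array([264.69, 164.18]), array([258, 157,  15,  15, 156], dtype=int32)), (array([  2.22, 206.24]), array([  0, 166,   7,  95, 486], dtype=int32)), (array([343.48, 201.29]), array([337, 194,  15,  15, 150], dtype=int32)), (array([171.  , 205.08]), array([166, 202,  10,   6,  40], dtype=int32)), (array([ 52.16, 228.11]), array([ 49, 212,  13,  23,  56], dtype=int32))] [(array([208.76, 133.66]), array([202, 129,  14,   9,  79], dtype=int32)), (array([509.07, 135.84]), array([505, 130,   7,  11,  44], dtype=int32)), (array([237.69, 182.86]), array([230, 178,  16,  10, 110], dtype=int32)), (array([338.85, 207.98]), array([331, 202,  17,  11, 105], dtype=int32)), (array([437.35, 289.71]), array([ 398,  250,   82,   75, 1203], dtype=int32))]
```

View pics/c1.png

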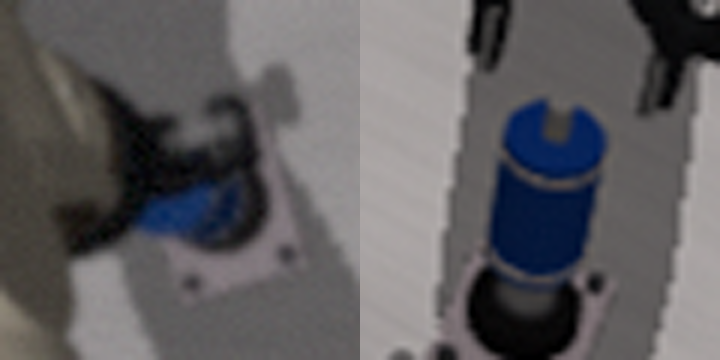

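Scene crop: the fingers at (490,40) and (660,80) are spread evenly either side of the spindle at (558,115). I'll descend and then push left (tool +y).

Call:
{"fn": "carry_out", "kwargs": {"targets": "0 0 0.4 0 0 0 0.53;0 0 0.4 0 0 0 0.53;0 0 0.4 0 0 0 0.53;0 0 0.4 0 0 0 0.53;0 0.05 0 0 0 0 0.53;0 0.05 0 0 0 0 0.53;0 0.02 0 0 0 0 0.53;0 0.02 0 0 0 0 0.53"}}

```text
time: 6.2
ee_pos: [0.4983, 0.2525, 0.2794]
tcp_rot: [179.9, 0.2, -163.1]
wrist_force: [-0.4, 0.8, 0.0]
opening: 0.0655
grasp_force: 0.0
```

Call:
{"fn": "carry_out", "kwargs": {"targets": "0 0.02 0 0 0 0 0.53;0 0 0 0 0 0 0.53;0 0.02 0 0 0 0 0.53;0 0 0 0 0 0 0.53;0 0.02 0 0 0 0 0.53;0 0 0 0 0 0 0.53;0 0 0 0 0 0 0.53;0 0 0 0 0 0 0.53"}}

```text
time: 6.87
ee_pos: [0.4973, 0.2544, 0.2776]
tcp_rot: [180.0, 0.0, -163.1]
wrist_force: [-0.8, -0.0, 0.5]
opening: 0.0655
grasp_force: 0.0
```

Call:
{"fn": "carry_out", "kwargs": {"targets": "0 0.02 0 0 0 0 0.53;0 0 0 0 0 0 0.53;0 0.02 0 0 0 0 0.53;0 0 0 0 0 0 0.53;0 0 0 0 0 0 0.53;0 0 0 0 0 0 0.53;0 0 0 0 0 0 0.53;0 0 0 0 0 0 0.53"}}

```text
time: 7.53
ee_pos: [0.4969, 0.2559, 0.2777]
tcp_rot: [179.9, 0.0, -163.1]
wrist_force: [-0.0, 0.2, 0.1]
opening: 0.0651
grasp_force: 0.2
```

Call:
{"fn": "carry_out", "kwargs": {"targets": "0 0.02 0 0 0 0 0.53;0 0 0 0 0 0 0.53;0 0.02 0 0 0 0 0.53;0 0 0 0 0 0 0.53;0 0 0 0 0 0 0.53;0 0 0 0 0 0 0.53;0 0 0 0 0 0 0.53;0 0 0 0 0 0 0.53"}}

```text
time: 8.2
ee_pos: [0.4964, 0.2575, 0.2776]
tcp_rot: [179.9, 0.0, -163.1]
wrist_force: [-0.9, 0.7, 1.5]
opening: 0.0651
grasp_force: 0.1
```

Call:
{"fn": "carry_out", "kwargs": {"targets": "0 0.02 0 0 0 0 0.53;0 0 0 0 0 0 0.53;0 0.02 0 0 0 0 0.53;0 0 0 0 0 0 0.53;0 0 0 0 0 0 0.53;0 0 0 0 0 0 0.53;0 0 0 0 0 0 0.53;0 0 0 0 0 0 0.53"}}

```text
time: 8.87
ee_pos: [0.4959, 0.259, 0.2776]
tcp_rot: [180.0, 0.0, -163.1]
wrist_force: [0.2, -0.1, -0.3]
opening: 0.0651
grasp_force: 0.1
```

Call:
{"fn": "carry_out", "kwargs": {"targets": "0 0.02 0 0 0 0 0.53;0 0 0 0 0 0 0.53;0 0.02 0 0 0 0 0.53;0 0 0 0 0 0 0.53;0 0 0 0 0 0 0.53;0 0 0 0 0 0 0.53;0 0 0 0 0 0 0.53;0 0 0 0 0 0 0.53"}}

```text
time: 9.53
ee_pos: [0.4955, 0.2605, 0.2777]
tcp_rot: [179.9, 0.0, -163.1]
wrist_force: [0.3, -0.5, 0.2]
opening: 0.0654
grasp_force: 0.1
```

Call:
{"fn": "carry_out", "kwargs": {"targets": "0 0.02 0 0 0 0 0.53;0 0 0 0 0 0 0.53;0 0.02 0 0 0 0 0.53;0 0 0 0 0 0 0.53;0 0 0 0 0 0 0.53;0 0 0 0 0 0 0.53;0 0 0 0 0 0 0.53;0 0 0 0 0 0 0.53"}}

```text
time: 10.2
ee_pos: [0.495, 0.262, 0.2777]
tcp_rot: [180.0, 0.0, -163.1]
wrist_force: [0.3, -1.9, 0.8]
opening: 0.0652
grasp_force: 1.1
```

Call:
{"fn": "carry_out", "kwargs": {"targets": "0 0.02 0 0 0 0 0.53;0 0 0 0 0 0 0.53;0 0.01 0 0 0 0 0.53;0 0 0 0 0 0 0.53;0 0 0 0 0 0 0.53;0 0 0 0 0 0 0.53;0 0 0 0 0 0 0.53;0 0 0 0 0 0 0.53"}}

```text
time: 10.87
ee_pos: [0.4947, 0.263, 0.2778]
tcp_rot: [180.0, 0.0, -163.1]
wrist_force: [1.3, -5.5, 2.3]
opening: 0.0656
grasp_force: 2.6
```

```bash
python3 - <<'E'
from h import *
J=camera('scene');print([b for b in blobs(blue(J)) if abs(b[0][0]-339)<20])
o,u=np.array([.5007,.2458]),np.array([-np.sin(np.radians(17)),np.cos(np.radians(17))])
for y in(0,.0107):print(y,proj('scene',np.r_[o+u*y,.14]))
E
```

```text
[(array([342.83, 209.33]), array([336, 203,  15,  12, 104], dtype=int32))]
0 (np.float64(339.4215190444637), np.float64(206.57524159772504))
0.0107 (np.float64(343.30899551872466), np.float64(207.72546808982574))
```

Roller L gives freely and moved about 11 mm at the drum top, so it is the worn one. I'll hold it briefly, then rock it right.

Call:
{"fn": "carry_out", "kwargs": {"targets": "0 0.01 0 0 0 0 0.53;0 0 0 0 0 0 0.53;0 0 0 0 0 0 0.53;0 0 0 0 0 0 0.53;0 0 0 0 0 0 0.53;0 0 0 0 0 0 0.53;0 0 0 0 0 0 0.53;0 0 0 0 0 0 0.53"}}

```text
time: 11.58
ee_pos: [0.4946, 0.2634, 0.2778]
tcp_rot: [180.0, 0.0, -163.1]
wrist_force: [1.2, -5.0, 2.9]
opening: 0.0655
grasp_force: 3.0
```

Call:
{"fn": "carry_out", "kwargs": {"targets": "0 -0.1 0 0 0 0 0.53;0 -0.1 0 0 0 0 0.53;0 -0.1 0 0 0 0 0.53;0 -0.08 0 0 0 0 0.53;0 -0.06 0 0 0 0 0.53;0 -0.06 0 0 0 0 0.53;0 -0.05 0 0 0 0 0.53;0 -0.05 0 0 0 0 0.53"}}

```text
time: 12.25
ee_pos: [0.5016, 0.2405, 0.2777]
tcp_rot: [179.9, 0.0, -163.1]
wrist_force: [-0.1, 0.2, -0.4]
opening: 0.0653
grasp_force: 0.4
```

Call:
{"fn": "carry_out", "kwargs": {"targets": "0 -0.04 0 0 0 0 0.53;0 -0.04 0 0 0 0 0.53;0 -0.03 0 0 0 0 0.53;0 -0.03 0 0 0 0 0.53;0 -0.02 0 0 0 0 0.53;0 -0.02 0 0 0 0 0.53;0 0 0 0 0 0 0.53;0 0 0 0 0 0 0.53"}}

```text
time: 12.92
ee_pos: [0.5036, 0.2337, 0.2776]
tcp_rot: [180.0, 0.0, -163.1]
wrist_force: [0.2, 0.5, 0.2]
opening: 0.0654
grasp_force: 0.1
```

Call:
{"fn": "carry_out", "kwargs": {"targets": "0 -0.02 0 0 0 0 0.53;0 0 0 0 0 0 0.53;0 -0.02 0 0 0 0 0.53;0 0 0 0 0 0 0.53;0 -0.02 0 0 0 0 0.53;0 0 0 0 0 0 0.53;0 0 0 0 0 0 0.53;0 0 0 0 0 0 0.53"}}

```text
time: 13.58
ee_pos: [0.5043, 0.2314, 0.2776]
tcp_rot: [180.0, 0.0, -163.1]
wrist_force: [0.2, 0.6, 0.1]
opening: 0.0652
grasp_force: 0.1
```

Call:
{"fn": "carry_out", "kwargs": {"targets": "0 -0.02 0 0 0 0 0.53;0 0 0 0 0 0 0.53;0 -0.02 0 0 0 0 0.53;0 0 0 0 0 0 0.53;0 0 0 0 0 0 0.53;0 0 0 0 0 0 0.53;0 0 0 0 0 0 0.53;0 0 0 0 0 0 0.53"}}

```text
time: 14.25
ee_pos: [0.5048, 0.2299, 0.2776]
tcp_rot: [180.0, 0.0, -163.1]
wrist_force: [-1.1, 0.4, 0.6]
opening: 0.0652
grasp_force: 0.0
```

Call:
{"fn": "carry_out", "kwargs": {"targets": "0 -0.02 0 0 0 0 0.53;0 0 0 0 0 0 0.53;0 -0.02 0 0 0 0 0.53;0 0 0 0 0 0 0.53;0 0 0 0 0 0 0.53;0 0 0 0 0 0 0.53;0 0 0 0 0 0 0.53;0 0 0 0 0 0 0.53"}}

```text
time: 14.92
ee_pos: [0.5052, 0.2284, 0.2776]
tcp_rot: [179.9, 0.0, -163.1]
wrist_force: [-0.8, 0.2, 0.9]
opening: 0.0653
grasp_force: 0.5
```

Call:
{"fn": "carry_out", "kwargs": {"targets": "0 -0.02 0 0 0 0 0.53;0 0 0 0 0 0 0.53;0 -0.01 0 0 0 0 0.53;0 0 0 0 0 0 0.53;0 0 0 0 0 0 0.53;0 0 0 0 0 0 0.53;0 0 0 0 0 0 0.53;0 0 0 0 0 0 0.53"}}

```text
time: 15.58
ee_pos: [0.5056, 0.2273, 0.2777]
tcp_rot: [179.9, 0.0, -163.1]
wrist_force: [-1.7, 3.8, 1.6]
opening: 0.0654
grasp_force: 2.2
```

Now ~4 N against the right stop. I'll lean in slightly more and hold.

Call:
{"fn": "carry_out", "kwargs": {"targets": "0 -0.02 0 0 0 0 0.53;0 0 0 0 0 0 0.53;0 0 0 0 0 0 0.53;0 0 0 0 0 0 0.53;0 0 0 0 0 0 0.53;0 0 0 0 0 0 0.53;0 0 0 0 0 0 0.53;0 0 0 0 0 0 0.53"}}

```text
time: 16.25
ee_pos: [0.5058, 0.2266, 0.2778]
tcp_rot: [179.9, 0.0, -163.1]
wrist_force: [-1.8, 5.3, 2.8]
opening: 0.0652
grasp_force: 3.0
```

```bash
python3 - <<'E'
from h import *
J=camera('scene');print([b for b in blobs(blue(J)) if abs(b[0][0]-339)<20])
E
```

```text
[(array([334.74, 207.04]), array([327, 202,  16,  10,  96], dtype=int32))]
```

Call:
{"fn": "carry_out", "kwargs": {"targets": "0 0.12 0 0 0 0 0.53;0 0.12 0 0 0 0 0.53;0 0 0 0 0 0 0.53;0 0 -0.3 0 0 0 0.53;0 0 -0.5 0 0 0 0.53;0 0 -0.7 0 0 0 0.53;0 0 -0.8 0 0 0 0.53;0 0 0 0 0 0 0.53"}}

```text
time: 16.97
ee_pos: [0.5033, 0.2355, 0.3768]
tcp_rot: [179.9, 0.5, -163.1]
wrist_force: [0.2, -0.5, 1.8]
opening: 0.0652
grasp_force: 0.0
```

```bash
python3 p.py 0.4327 0.0586 0.26 180 0 197
```

```text
t 16.9667 q [25.072  4.929  6.923 91.481  0.011  8.16 ] pos [0.503 0.235 0.377] rot [ 179.916    0.506 -163.089] F [ 0.199 -0.528  1.801]
shift units now [ 2.999 -3.722  2.888] after turn [ 2.98  -3.713  2.92 ] turn units [ 0.015  0.088 -0.015]
```

Call:
{"fn": "carry_out", "kwargs": {"targets": "0.5 -0.62 0 0 0.08 0 0.53;0.5 -0.62 0 0 0 0 0.53;0.5 -0.62 0 0 0 0 0.53;0.5 -0.62 0 0 0 0 0.53;0.5 -0.62 0.2 0 0 0 0.53;0.5 -0.62 0.4 0 0 0 0.53;0 0 0.7 0 0 0 0.53;0 0 0.7 0 0 0 0.53"}}

```text
time: 17.63
ee_pos: [0.4306, 0.0566, 0.2912]
tcp_rot: [-180.0, -0.2, -163.2]
wrist_force: [-0.3, 0.5, 0.5]
opening: 0.0655
grasp_force: 0.0
```

```bash
python3 p.py 0.4327 0.0586 0.22 180 0 197; python3 - <<'E'
from h import *
I=camera('top');J=camera('scene')
for n,im,c in(('top',I,(169,201)),('scene',J,(336,207))):print([b for b in blobs(blue(im)) if np.hypot(*(b[0]-c))<15],[b[0] for b in blobs(red(im),10) if 180<b[0][1]<240])
cv2.imwrite('pics/c2.png',np.hstack([crop('t',I,(172,202),50,50,7),crop('s',J,(335,205),50,50,7)]))
E
```

```text
t 17.6333 q [  7.505 -11.55  -18.235  83.542  -0.055  -9.255] pos [0.431 0.057 0.291] rot [-179.983   -0.233 -163.241] F [-0.3    0.473  0.461]
shift units now [-0.071  0.033  1.779] after turn [-0.064  0.032  1.779] turn units [-0.003 -0.041 -0.042]
[(array([172.92, 200.34]), array([165, 193,  16,  16, 168], dtype=int32))] []
[(array([335.22, 207.18]), array([327, 202,  17,  11, 130], dtype=int32))] [array([295.44, 196.05]), array([272.85, 204.94]), array([294.59, 216.07])]
```

View pics/c2.png

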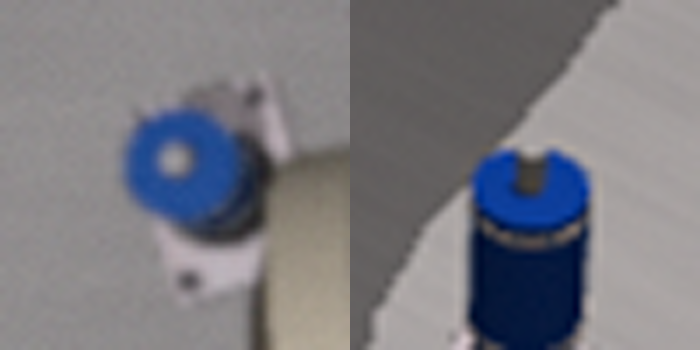

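```bash
python3 - <<'E'
from h import *
u=np.array([-np.sin(np.radians(17)),np.cos(np.radians(17))]);x=np.array([u[1],-u[0]]);o=np.array([.5005,.2458])
def rel(P):return P,'stand xy mm',1e3*np.array([(P[:2]-o)@x,(P[:2]-o)@u])
print('crown top',rel(plane('top',(171.9,199),.1593)))
print('crown scene',rel(plane('scene',(335.3,202),.1593)))
print('drum top',rel(plane('top',(172.6,200.4),.1395)))
print('drum scene',rel(plane('scene',(335.3,207.1),.1395)))
E
```

```text
crown top (array([0.5048, 0.231 , 0.1593]), 'stand xy mm', array([ -0.2378, -15.3928]))
crown scene (array([0.5111, 0.2365, 0.1593]), 'stand xy mm', array([  7.3945, -12.0175]))
drum top (array([0.5022, 0.2337, 0.1395]), 'stand xy mm', array([ -1.9321, -12.0518]))
drum scene (array([0.5091, 0.2382, 0.1395]), 'stand xy mm', array([ 5.9898, -9.748 ]))
```

Call:
{"fn": "carry_out", "kwargs": {"targets": "-0.07 0.03 0.5 0 -0.04 -0.04 0.53;0 0 0.5 0 0 0 0.53;0 0 0.5 0 0 0 0.53;0 0 0.3 0 0 0 0.53;0 0 0 0 0 0 0.53;0 0 0 0 0 0 0.53;0 0 0 0 0 0 0.53;0 0 0 0 0 0 0.53"}}

```text
time: 18.4
ee_pos: [0.4335, 0.0602, 0.2198]
tcp_rot: [180.0, -0.1, -162.8]
wrist_force: [0.1, 0.1, -0.2]
opening: 0.0653
grasp_force: 0.0
```

```bash
python3 p.py 0.4327 0.0586 0.175 180 0 197; python3 - <<'E'
from h import *
J=camera('scene');print([b[0] for b in blobs(red(J),10) if 180<b[0][1]<240])
cv2.imwrite('pics/c3.png',crop('s',J,(295,190),60,60,8))
E
```

```text
t 18.4 q [  7.906  -9.968 -24.812  75.241   0.014  -9.25 ] pos [0.433 0.06  0.22 ] rot [ 179.973   -0.082 -162.844] F [ 0.053  0.093 -0.234]
shift units now [ 0.029 -0.034  1.121] after turn [ 0.03  -0.033  1.121] turn units [ 0.005 -0.014  0.027]
[array([295.54, 196.02]), array([272.45, 204.94]), array([294.5 , 216.05])]
```

View pics/c3.png

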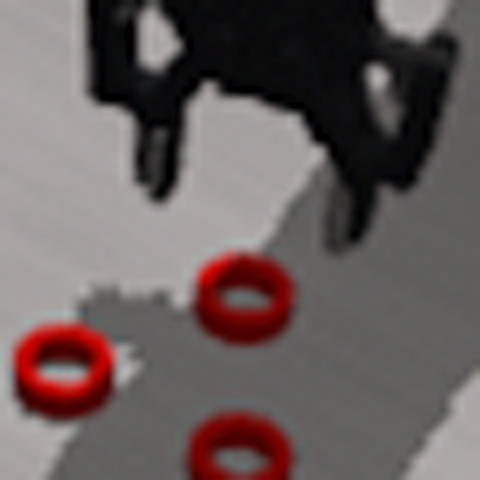

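Scene crop: the open fingers at (158,190) and (343,245) straddle the target ring at (243,298), with the other two rings clear of them. I'll descend and grip.

Call:
{"fn": "carry_out", "kwargs": {"targets": "0.02 -0.03 0.3 0 0 0.03 0.53;0 0 0.3 0 0 0 0.53;0 0 0.3 0 0 0 0.53;0 0 0.2 0 0 0 0.53;0 0 0 0 0 0 0.53;0 0 0 0 0 0 0.53;0 0 0 0 0 0 -0.3;0 0 0 0 0 0 -0.3", "newtons": 30}}

```text
time: 19.12
ee_pos: [0.4326, 0.0588, 0.1747]
tcp_rot: [180.0, -0.2, -163.0]
wrist_force: [-0.2, 1.1, 0.4]
opening: 0.0421
grasp_force: 0.5
```

Call:
{"fn": "carry_out", "kwargs": {"targets": "0 0 0 0 0 0 -0.3;0 0 0 0 0 0 -0.3;0 0 0 0 0 0 -0.3;0 0 0 0 0 0 -0.3;0 0 0 0 0 0 -0.3;0 0 0 0 0 0 -0.3;0 0 0 0 0 0 -0.3;0 0 0 0 0 0 -0.3"}}

```text
time: 19.78
ee_pos: [0.4326, 0.0587, 0.1751]
tcp_rot: [180.0, -0.1, -163.0]
wrist_force: [-1.4, 0.1, 6.7]
opening: 0.0389
grasp_force: 30.1
```

```bash
cat > tgt.py <<'E'
import sys,numpy as np
from scipy.spatial.transform import Rotation as R
from workcell import monitor
np.set_printoptions(precision=3,suppress=True)
cy,th,h=[float(a) for a in sys.argv[1:4]]   # crown y (mm), lean, ring centre above seat (mm)
cx=float(sys.argv[4]) if len(sys.argv)>4 else -.3
a=np.radians(17);u=np.array([-np.sin(a),np.cos(a),0]);x=np.array([u[1],-u[0],0])
crown=np.array([.5005,.2458,.1593])+u*cy/1e3+x*cx/1e3
s=-u*np.sin(th)+np.array([0,0,np.cos(th)])
C=crown+s*(h-13)/1e3;tcp=C+s*.168
T=R.from_matrix(np.c_[np.cross(u*np.cos(th)+np.array([0,0,np.sin(th)]),-s),u*np.cos(th)+np.array([0,0,np.sin(th)]),-s])
o=monitor.get_obs();c=R.from_euler('xyz',o['tcp_rot'],degrees=True);d=tcp-o['ee_pos']
print('t',o['time'],'tcp',tcp,'now',o['ee_pos'],'q',o['q'],'shift now',c.inv().apply(d)/.04,'after turn',T.inv().apply(d)/.04,'turn',(c.inv()*T).as_rotvec()/.1)
E
python3 tgt.py -13.4 0.1 45
```

```text
t 19.7833 tcp [0.51  0.214 0.358] now [0.433 0.059 0.175] q [  7.726  -8.54  -28.652  70.022   0.015  -9.25 ] shift now [-2.971  3.146 -4.586] after turn [-2.982  3.584 -4.245] turn [-0.994 -0.022 -0.005]
```

Call:
{"fn": "carry_out", "kwargs": {"targets": "0 0 -0.3 0 0 0 -0.3;0 0 -0.6 0 0 0 -0.3;0 0 -0.7 0 0 0 -0.3;0 0 -0.8 0 0 0 -0.3;0 0 -0.8 0 0 0 -0.3;0 0 -0.8 0 0 0 -0.3;0 0 -0.8 0 0 0 -0.3;0 0 -0.3 0 0 0 -0.3"}}

```text
time: 20.45
ee_pos: [0.4332, 0.0588, 0.3828]
tcp_rot: [180.0, 0.1, -163.0]
wrist_force: [0.3, -0.3, -0.6]
opening: 0.0388
grasp_force: 30.3
```

```bash
python3 tgt.py -13.4 0.1 45
```

```text
t 20.45 tcp [0.51  0.214 0.358] now [0.433 0.059 0.383] q [  7.723 -10.86   -7.535  93.219   0.018  -9.257] shift now [-2.967  3.146  0.618] after turn [-2.969  3.068  0.924] turn [-1.     0.019 -0.003]
```

Call:
{"fn": "carry_out", "kwargs": {"targets": "-0.49 0.52 0 0 0 0 -0.3;-0.49 0.52 0 0 0 0 -0.3;-0.49 0.52 0 0 0 0 -0.3;-0.49 0.52 0 0 0 0 -0.3;-0.49 0.52 0 0 0 0 -0.3;-0.49 0.52 0 0 0 0 -0.3;0 0 0.3 -0.5 0 0 -0.3;0 0 0.3 -0.5 0 0 -0.3"}}

```text
time: 21.12
ee_pos: [0.5095, 0.2148, 0.3534]
tcp_rot: [174.1, -0.2, -162.9]
wrist_force: [0.5, -0.5, -0.9]
opening: 0.0382
grasp_force: 30.3
```

```bash
python3 tgt.py -13.4 0.1 45;python3 - <<'E'
from h import *
J=camera('scene');I=camera('top')
cv2.imwrite('pics/c4.png',np.hstack([crop('t',I,(172,202),60,60,6),crop('s',J,(335,200),60,60,6)]))
E
```

```text
t 21.1167 tcp [0.51  0.214 0.358] now [0.509 0.215 0.353] q [21.669  4.404  3.719 89.023  5.896  4.581] shift now [-0.005 -0.014 -0.124] after turn [-0.005 -0.014 -0.124] turn [ 0.03  -0.033  0.016]
```

View pics/c4.png

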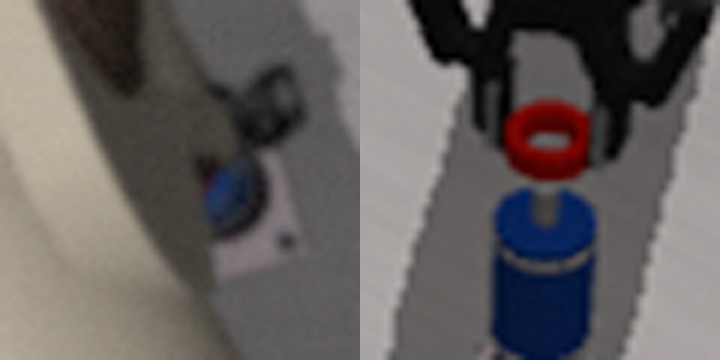

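Scene crop: the gripped ring at (548,140) sits over the spindle at (545,187), in line with the drum's axis. I'll check depth by comparing with the projection, then lower.

```bash
python3 - <<'E'
from h import *
from scipy.spatial.transform import Rotation as R
o=monitor.get_obs();r=R.from_euler('xyz',o['tcp_rot'],degrees=True)
C=o['ee_pos']+r.apply([0,0,.168]);print('ring fk',C,'proj',proj('scene',C))
J=camera('scene');b=[b for b in blobs(red(J),10) if abs(b[0][0]-336)<12 and b[0][1]>180];print(b)
ux=np.array([-np.sin(np.radians(17)),np.cos(np.radians(17))])
D=np.r_[np.array([.5005,.2458])-ux*.0113,.1395];print('drum top expected',proj('scene',D),[b for b in blobs(blue(J)) if abs(b[0][0]-336)<12])
for k,c,m in(('M',[.6033,-.0295,.14],(237.65,182.86)),('R',[.4925,-.252,.14],(208.78,133.63))):print(k,proj('scene',c),m)
for k,c,m in(('M',[.6033,-.0295,.14],(264.68,164.15)),('R',[.4925,-.252,.14],(343.46,201.24)),('Lnow',D,(172.92,200.34))):print('top',k,proj('top',c),m)
E
```

```text
ring fk [0.5027 0.2291 0.1847] proj (np.float64(335.9320395190202), np.float64(192.15998003195782))
[(array([335.3 , 191.24]), array([329, 186,  14,  11,  82], dtype=int32))]
drum top expected (np.float64(335.3516580107155), np.float64(205.45539320896066)) [(array([335.44, 207.08]), array([328, 202,  16,  10, 102], dtype=int32))]
M (np.float64(236.80677936712178), np.float64(180.84720734660556)) (237.65, 182.86)
R (np.float64(207.55120363096634), np.float64(131.7400191456589)) (208.78, 133.63)
top M (np.float64(265.7001043359661), np.float64(163.169121006049)) (264.68, 164.15)
top R (np.float64(345.4925378036861), np.float64(200.79303764931734)) (343.46, 201.24)
top Lnow (np.float64(172.14347939617113), np.float64(199.8286054609606)) (172.92, 200.34)
```

Call:
{"fn": "carry_out", "kwargs": {"targets": "0 -0.01 0.15 0 -0.03 0 -0.3;0 0 0.15 0 0 0 -0.3;0 0 0.15 0 0 0 -0.3;0 0 0.15 0 0 0 -0.3;0 0 0.12 0 0 0 -0.3;0 0 0.05 0 0 0 -0.3;0 0 0 0 0 0 -0.3;0 0 0 0 0 0 -0.3"}}

```text
time: 21.93
ee_pos: [0.508, 0.2156, 0.3233]
tcp_rot: [174.2, -0.0, -163.0]
wrist_force: [0.6, 0.1, -0.5]
opening: 0.0389
grasp_force: 30.3
```

```bash
python3 tgt.py -13.4 0.1 0;python3 - <<'E'
from h import *
J=camera('scene')
cv2.imwrite('pics/c5.png',crop('s',J,(335,205),50,50,10));print([b for b in blobs(red(J),10) if abs(b[0][0]-336)<12 and b[0][1]>180])
E
```

```text
t 21.9333 tcp [0.509 0.218 0.314] now [0.508 0.216 0.323] q [21.836  4.047  0.02  85.513  5.755  4.896] shift now [-0.034  0.03   0.248] after turn [-0.034  0.03   0.248] turn [ 0.008 -0.005 -0.007]
[(array([334.83, 199.36]), array([329, 194,  13,  12,  70], dtype=int32))]
```

View pics/c5.png

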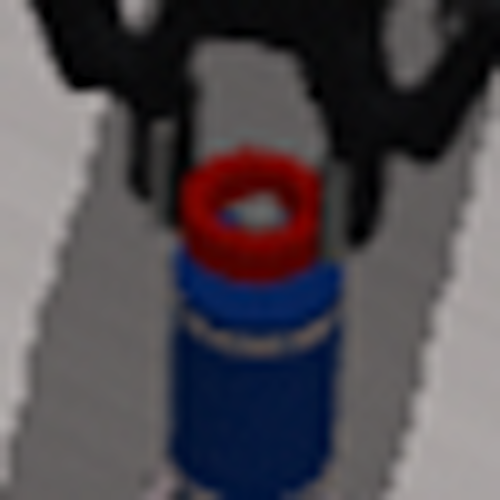

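Scene crop: the spindle tip shows inside the ring's hole at (262,210), against a hole centre of (248,200). I'll nudge about 2 mm left, lower further and release.

Call:
{"fn": "carry_out", "kwargs": {"targets": "-0.03 0.03 0 0 0 0 -0.3;0 0.03 0 0 0 0 -0.3;0 0 0.06 0 0 0 -0.3;0 0 0.06 0 0 0 -0.3;0 0 0.05 0 0 0 -0.3;0 0 0.02 0 0 0 -0.3;0 0 0 0 0 0 -0.3;0 0 0 0 0 0 -0.3"}}

```text
time: 22.65
ee_pos: [0.5082, 0.2189, 0.3159]
tcp_rot: [174.2, -0.0, -163.0]
wrist_force: [0.7, 0.4, 0.1]
opening: 0.0388
grasp_force: 30.3
```

```bash
python3 tgt.py -13.4 0.1 0; python3 - <<'E'
from h import *
print(monitor.get_obs()['wrist_force'])
E
```

```text
t 22.65 tcp [0.509 0.218 0.314] now [0.508 0.219 0.316] q [22.147  4.248 -0.587 84.681  5.757  5.212] shift now [-0.004 -0.029  0.056] after turn [-0.004 -0.029  0.056] turn [ 0.008 -0.006 -0.007]
[0.6969 0.4453 0.0887]
```

Call:
{"fn": "carry_out", "kwargs": {"targets": "0 0 0 0 0 0 0.1;0 0 0 0 0 0 0.3;0 0 0 0 0 0 0.5;0 0 0 0 0 0 0.5;0 0 0 0 0 0 0.5;0 0 0 0 0 0 0.5;0 0 -0.1 0 0 0 0.5;0 0 -0.1 0 0 0 0.5"}}

```text
time: 23.32
ee_pos: [0.5084, 0.2182, 0.3241]
tcp_rot: [174.2, -0.1, -163.0]
wrist_force: [0.2, 0.1, -0.6]
opening: 0.0642
grasp_force: 0.0
```

Call:
{"fn": "carry_out", "kwargs": {"targets": "0 0 -0.2 0 0 0 0.5;0 0 -0.3 0 0 0 0.5;0 0 -0.4 0 0 0 0.5;0 0 -0.5 0 0 0 0.5;0 0 -0.6 0 0 0 0.5;0 0 -0.6 0 0 0 0.5;0.6 -0.6 -0.2 0 0 0 0.5;0.6 -0.6 -0.2 0 0 0 0.5"}}

```text
time: 23.98
ee_pos: [0.4801, 0.147, 0.4405]
tcp_rot: [174.2, 0.1, -162.9]
wrist_force: [0.7, -1.2, 0.5]
opening: 0.0637
grasp_force: 0.0
```

Call:
{"fn": "carry_out", "kwargs": {"targets": "0.6 -0.6 0 0 0 0 0.5;0.6 -0.6 0 0 0 0 0.5;0.6 -0.6 0 0 0 0 0.5;0.6 -0.6 0 0 0 0 0.5;0 -0.6 0 0 0 0 0.5;0 -0.4 0 0 0 0 0.5;0 0 0 0 0 0 0.5;0 0 0 0 0 0 0.5"}}

```text
time: 24.65
ee_pos: [0.4276, -0.011, 0.4258]
tcp_rot: [174.2, 0.0, -163.2]
wrist_force: [-0.8, 0.5, 0.2]
opening: 0.0638
grasp_force: 0.0
```

```bash
python3 - <<'E'
from h import *
J=camera('scene');I=camera('top');print(monitor.get_obs()['time'])
cv2.imwrite('pics/c6.png',np.hstack([crop('t',I,(174,203),50,50,7),crop('s',J,(335,205),50,50,7)]))
for n,im,c in(('top',I,(172,200)),('scene',J,(336,207))):print(n,[b for b in blobs(red(im),10) if np.hypot(*(b[0]-c))<15],[b for b in blobs(blue(im),10) if np.hypot(*(b[0]-c))<15])
s=[b for b in blobs(red(J),10) if np.hypot(*(b[0]-(336,207)))<15][0][0];t=[b for b in blobs(red(I),10) if np.hypot(*(b[0]-(172,200)))<15]
if t:print(tri(s,t[0][0]))
E
```

```text
24.75
top [(array([171.66, 199.29]), array([165, 193,  14,  14,  86], dtype=int32))] []
scene [(array([335.59, 203.72]), array([329, 198,  14,  11,  83], dtype=int32))] [(array([341.5, 209.3]), array([339, 206,   5,   7,  10], dtype=int32))]
(array([0.5047, 0.2349, 0.1468]), np.float64(0.0005515195759810839))
```

View pics/c6.png

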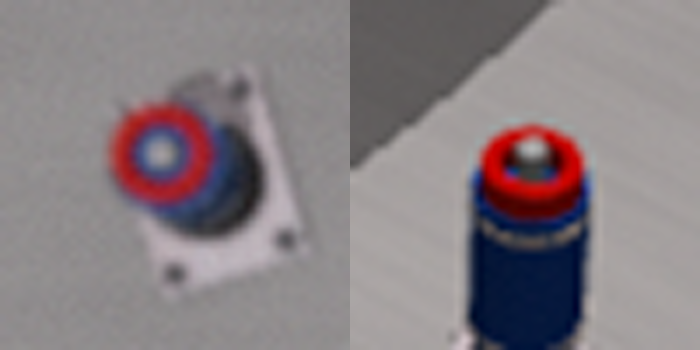

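Both crops show the ring flat on the drum around the spindle, at top (162,155) and scene (533,165). The roller still leans right and the triangulated ring centre is at z = 0.147 m. Handing in.

```bash
python3 -c "
from workcell import bot
print(bot.job_done())"
```

```text
the job is handed in; nothing more can be done
None
```

The worn roller is the left one as the robot sees it: I rocked it left then right at about 5–6 N, left it leaning right with the red ring flat on its drum, and handed the job in at about 25 s (no verdict came back); I didn't rock the other two, because this one clearly gave to a stop on both sides.

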